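# Tip a file box flat into the scan outline and trigger the scan

### The job

With a fingertip, push the slim file box over, high on its carded outer side, so that it topples onto the scanning mat and lies flat with its card facing up, wholly inside the white outline; then press the scan button fully down and let go of it. Only push and press: do not lift or carry the box, do not press the button before the box is down, do not strike the scanner, and leave everything else standing and lying where it is.

Things in the scene. Friction and masses are not known exactly. Their poses are not given: they have to be found in the camera images.
- mat: black scanning mat, 340 x 460 mm, 2 mm thick, fixed flat on the table. Origin at the centre of its underside; x points across it, away from the robot towards the overhead scanner; y along its length (to the robot's left); z up. A white outline of a rectangle (A4) is printed on it, centred: 210 mm along x, 297 mm along y (lines 3 mm wide)
- slim_box_centre (a point): centre (half-way up) of the slim file box: closed kraft box 155 mm wide (own x), 50 thick (own y), 215 tall (own z, up while standing), 0.3 to 0.65 kg. It stands on the mat astride the outline's left (+y) end line, its inner broad face (-y) 10 to 60 mm inside the line, turned by up to 5 degrees. Its outer broad face (+y) carries a ruled paper card
- slim_box_corner0 (a point): corner of the slim box at its foot, own -x side, half-way through its thickness. Pushed near the top of the outer face towards its own -y, the box pivots on the bottom edge of its inner face, past about 13 degrees falls over by itself, and lies with its own y up, its foot having slipped only a little
- slim_box_corner1 (a point): corner of the slim box at its foot, own +x side, half-way through its thickness
- slim_box_corner2 (a point): corner of the slim box at its top, own -x side, half-way through its thickness
- slim_box_corner3 (a point): corner of the slim box at its top, own +x side, half-way through its thickness
- scan_button_top (a point): centre of the top of the scan button: round white spring key, 40 mm diameter, on a grey round housing of 56 mm, fixed on the table beside one end of the mat (left or right end, it varies). The top is 22 mm above the table; it is pressed straight down, and 5 N takes it fully down
- scan_button (a joint): travel of the scan button: 0 released, 0.006 m fully down
- scanner: overhead document scanner, fixed beyond the mat's far edge: foot 130 x 170 mm, 24 mm high, a column and a tilted head 160 mm wide, 355 to 420 mm above the table; the head's front edge is 225 mm from the mat's centre. Origin under the centre of the foot, 245 mm from the mat's centre
- thick_box: thick file box, 155 x 85 mm, 205 mm tall, 0.9 kg, standing on the table off the mat's left end, towards the scanner side; leave it alone. Origin at the centre of its underside
- page_weight: dark steel page weight with a knob, 54 mm diameter, 60 mm tall, standing off the mat's other end, opposite the scan button; leave it alone. Origin at the centre of its underside
- dust_brush: flat wooden dust brush, about 195 mm long along its own y, 36 mm wide, 20 mm high, lying on the mat's edge nearest the robot; leave it alone. Origin near the middle of its underside
- loupe: standing magnifier, 42 mm diameter, 35 mm tall, on the mat's far right corner; leave it alone. Origin at the centre of its underside
- clip: steel spring clip, 50 mm wide, 20 mm high, on the mat's far left corner; leave it alone. Origin at the centre of its underside
- pencil_cup: steel cup of 76 mm diameter, 95 mm tall, with pencils up to 170 mm high, off the mat's far right corner; leave it alone. Origin at the centre of its underside
Things that resemble listed ones, but are neither listed nor needed, are in the scene too. Leave any purple look-alike of the part that bears slim_box_centre alone. There is more than one size of the part that bears scan_button_top; the job needs the larger.

How it is judged:
On the way, in this order (a step that is already met when the one before it is completed fails the run):
1. the slim box lies flat, card up, wholly inside the white outline (angle between slim_box_centre's own y axis and vertical below 0.06 rad and height (world z) of slim_box_centre below 0.034 m and linear speed of slim_box below 0.02 m/s and x of slim_box_corner0 in the frame of mat between -0.11 and 0.11 m and y of slim_box_corner0 in the frame of mat between -0.1535 and 0.1535 m and x of slim_box_corner1 in the frame of mat between -0.11 and 0.11 m and y of slim_box_corner1 in the frame of mat between -0.1535 and 0.1535 m and x of slim_box_corner2 in the frame of mat between -0.11 and 0.11 m and y of slim_box_corner2 in the frame of mat between -0.1535 and 0.1535 m and x of slim_box_corner3 in the frame of mat between -0.11 and 0.11 m and y of slim_box_corner3 in the frame of mat between -0.1535 and 0.1535 m), for 0.2 s.
2. the scan button is pressed fully down (value of joint scan_button above 0.0048 m), for 0.05 s.
At the end, for the whole second after the job is handed in: The slim box lies at rest flat on its inner broad side (within 0.06 rad), card up, with all its corners inside the outline (5 mm over the line allowed), and the scan button, having been pressed down at least 4.8 mm of its 6 mm after that, is released (all of step 1 and value of joint scan_button below 0.0015 m); the robot touches nothing.
It fails at once if the slim box is lifted or carried (height (world z) of slim_box_centre above 0.12 m or (angle between slim_box_centre's own z axis and vertical above 1 rad and height (world z) of slim_box_centre above 0.1 m) or (angle between slim_box_centre's own z axis and vertical above 1.45 rad and height (world z) of slim_box_centre above 0.05 m)).
It fails at once if the standing box is pushed low, below its middle (contact force between the fingers and slim_box above 0.3 N and angle between slim_box_centre's own z axis and vertical below 0.3 rad and height (world z) of the grasp point below 0.11 m).
It fails at once if the button is pressed before the box is down (value of joint scan_button above 0.003 m and angle between slim_box_centre's own z axis and vertical below 1.3 rad).
It fails at once if the scanner is struck (over 3 N) (contact force between scanner and the arm above 3 N or contact force between scanner and the fingers above 3 N or contact force between scanner and slim_box above 3 N).
It fails at once if another thing on the table is moved more than 15 mm or tipped (distance of any of thick_box, page_weight, dust_brush, loupe, clip, pencil_cup from where it was at the start of the episode above 0.015 m or angle between any of thick_box, page_weight, dust_brush, loupe, clip, pencil_cup's own z axis and vertical above 0.3 rad).
It also fails if it takes over 45 s, if anything falls off the work surface, if the arm or the gripper's body presses on something with over 40 N, if the wrist force passes 120 N, or if a joint passes its speed limit or range.

### The arm

A 7-joint arm with a two-finger parallel gripper is mounted at the origin on the work surface. World frame = base frame: x ahead of the robot, y to its left, z up, the work surface at z = 0. Lengths are in m, angles in rad, forces in N, time in s.
With the tool pointing down it reaches from about 0.4 to 0.85 m from the base axis. Payload 10.4 kg.
Tool frame: the origin (TCP) lies at the very end of the fingers, on their centre line; the grasp point (between the pads) lies 19 mm behind it; x points along the fingers, z is the direction in which the jaws open and shut, and the axes are right-handed (so a half turn about x gives the same grasp; the last joint's range is limited). The gripper opens to 85 mm and grips with 20 to 120 N. Pads are 22 mm wide; open, the fingers measure 114 mm over their backs; the gripper's body (76 mm by 85 mm) begins 54 mm behind the grasp point. The pads swing forward as they close: fully open they stand 13 mm farther back than shut.
Start: joints at [1.171, 0.332, -0.065, 1.46, 0.022, 1.35, -0.088], TCP at [0.23, -0.581, 0.198] pointing down, gripper open.
Joint ranges: [-2.6, 2.6], [-0.5, 2.12], [-1.47, 1.34], [0.16, 2.42], [-1.27, 4.41], [0.06, 2.06], [-2.6, 2.6]. Speed limits (rad/s): [2.22, 2.22, 2.79, 2.79, 3.14, 3.14, 3.14].

### API

Orientations are given as a unit quaternion [x, y, z, w].
In Python, from workcell import get_obs, camera, camera_info, hand_in gives the robot as it stands.
- The arm moves only by the tool move_arm, never from a script. Its argument "motion" is text: rows parted by semicolons, each of 4 numbers parted by spaces: the shift along the world's x, y, z in m, then the turn about the world's z in rad. In form: tx ty tz spin; .... A call has 1 to 10 rows; each row is the pose to reach, as a shift and turn from the pose commanded when the call began; what a row does not reach only later rows make up. A row lasts 1/8 s, in which the tool goes at most 62.5 mm and 10.7 degrees, less where a joint would pass 70% of its speed; a pose out of reach is approached as far as the arm can. A call with a gripper value outside its range is refused whole. "grip" is the opening, from 0 (shut) to 1 (fully open), set as the call begins (left out, the last holds). The fingers move at their own pace and stop on an object; "force" is the grip in N (left out, the last holds). Time passes only in rows, so rows that repeat a pose let the fingers close. It gives the time, the measured TCP pose, the force and the opening at its end, in the units of the state.
- get_obs(): the state, without advancing time (a new reading comes with each control period).
- camera(name): name is "side" or "top"; returns (picture, depth): 420x560x3 uint8, red, green, blue; 420x560 float32, m along the optical axis (not along the pixel's ray), 0 where there is no reading.
- camera_info(name): a dict with "camera_matrix" (3x3 intrinsics, pixels), "eye" and "attitude" of the camera in the world. Camera axes: x right, y up, looking along -z (the intrinsics and any distortion apply to the point x, -y, -z); pixel columns grow to the right and rows downward; lengths in m; the calibration is good to about 2 mm. A picture is of the moment at which its call begins. camera_info takes no time and is no camera call.
- hand_in(): hands the job in, once; it reports no verdict.
The state is a dict: "clock": time; "joint_pos": joint angles; "joint_velocities": joint speeds; "tau": joint torques, N m; "position": TCP position; "ee_rot": TCP orientation; "ft_force": force on the tool from outside, world axes, zero at the start; "torque": the same for the moment, N m; "grip_width": opening from 0.0 (shut) to 1.0 (fully open).
Only numpy, scipy, OpenCV 4.12 (cv2) and the standard library are available. Lean on these libraries where they do the work, as an engineer would, in place of code of your own. Each camera call takes 0.05 s, during which the arm holds its last target.

## Working session

There is one attempt and no reset: what is moved stays moved. The work goes in short steps, Python scripts to look and compute and a tool call to move; the robot and the scene stay as the last step left them, time stands still between calls to the robot, and variables do not carry over. Pictures are saved under pics/ and viewed, and the job is handed in when it is done.

Besides the shell and the picture viewer there is one more tool, called after "Request:" by a JSON object that holds its "fn" and its "kwargs", one argument or row to a line. move_arm: Moves the arm, as the interface text tells. Its arguments: {"type":"object","properties":{"motion":{"type":"string"},"grip":{"type":"number"},"force":{"type":"number"}},"required":["motion"]}

```bash
mkdir -p pics; cat > h.py <<'E'
import numpy as np,cv2
from workcell import *
from scipy.spatial.transform import Rotation as R
def snap(n):
    p,d=camera(n); cv2.imwrite(f'pics/{n}_{get_obs()["clock"]:.2f}.png',p[:,:,::-1]); np.savez(f'{n}.npz',p=p,d=d); return p,d
def rot(n):
    a=np.array(camera_info(n)['attitude']); return a if a.shape==(3,3) else R.from_quat(a).as_matrix()
def world(n,u,v,z=None,d=None):
    i=camera_info(n);K=np.array(i['camera_matrix']);A=rot(n)
    r=A@np.array([(u-K[0,2])/K[0,0],-(v-K[1,2])/K[1,1],-1]);e=np.array(i['eye'])
    if z is not None: return e+r*(z-e[2])/r[2]
    return e+r*d[v,u]
def proj(n,P):
    i=camera_info(n);K=np.array(i['camera_matrix']);c=rot(n).T@(np.array(P)-np.array(i['eye']))
    return K[0,0]*c[0]/-c[2]+K[0,2],K[1,1]*-c[1]/-c[2]+K[1,2]
E
python3 - <<'E'
from h import *
for n in('side','top'): snap(n);print(camera_info(n))
print(get_obs())
E
ls pics
```

```text
{'camera_matrix': array([[398.80181967,   0.        , 277.52655634],
       [  0.        , 398.80181967, 211.98490504],
       [  0.        ,   0.        ,   1.        ]]), 'eye': array([-0.03814604,  0.53794273,  1.05257636]), 'attitude': array([-0.13699541,  0.31716391,  0.86767121, -0.35747165])}
{'camera_matrix': array([[465.06333955,   0.        , 274.73073599],
       [  0.        , 465.06333955, 208.21082843],
       [  0.        ,   0.        ,   1.        ]]), 'eye': array([0.42530956, 0.02705054, 1.21440735]), 'attitude': array([ 0.02187371, -0.03928461, -0.70596591,  0.70681708])}
{'clock': 0.1, 'joint_pos': array([ 1.17141729,  0.33282939, -0.0647351 ,  1.46087917,  0.02162556,
        1.34988699, -0.08850531]), 'joint_velocities': array([-0.00076736, -0.0019662 ,  0.00064962, -0.00246716,  0.00029125,
       -0.00072748, -0.0007192 ]), 'tau': array([ 1.56114911e-03, -6.26750994e+01,  4.94184438e-02, -3.92428708e+01,
        1.63106422e-02,  6.94705668e-03,  4.85651839e-06]), 'position': array([ 0.22981876, -0.58079753,  0.19697225]), 'ee_rot': array([ 0.39773741,  0.5851983 , -0.3972613 ,  0.58440685]), 'ft_force': array([ 0.18041532, -0.2505503 , -0.20300647]), 'torque': array([-0.05595819,  0.0211852 , -0.03780127]), 'grip_width': 1.0028877449325875}
side_0.05.png
top_0.10.png
```

View pics/side_0.05.png

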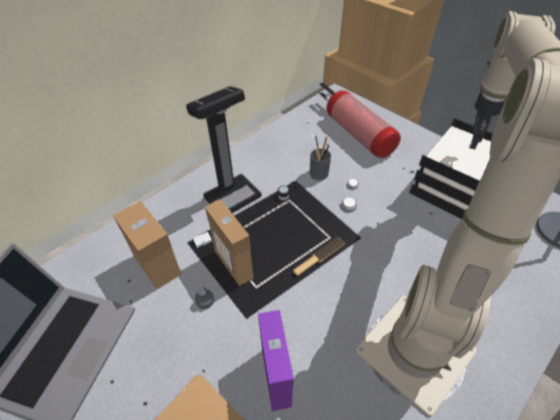

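View pics/top_0.10.png

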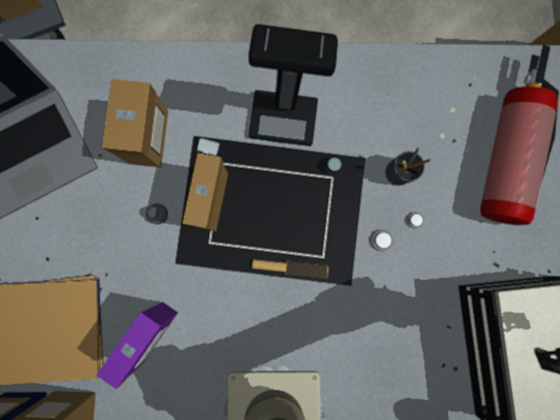

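Candidates in the top view:
- Box: kraft slim box on the mat (205,190), thick box (138,122), purple look-alike (138,345).
- Button: (382,240), which looks larger, and (416,220), which looks smaller.

I'll crop in to check.

```bash
python3 - <<'E'
from h import *
p=cv2.imread('pics/top_0.10.png')
cv2.imwrite('pics/c1.png',cv2.resize(p[125:285,140:340],None,fx=4,fy=4,interpolation=2)[:600])
cv2.imwrite('pics/c2.png',cv2.resize(p[130:280,310:450],None,fx=4,fy=4,interpolation=2))
s=cv2.imread('pics/side_0.05.png')
cv2.imwrite('pics/c3.png',cv2.resize(s[170:320,180:380],None,fx=4,fy=4,interpolation=2))
E
```

```text
(no output)
```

View pics/c1.png

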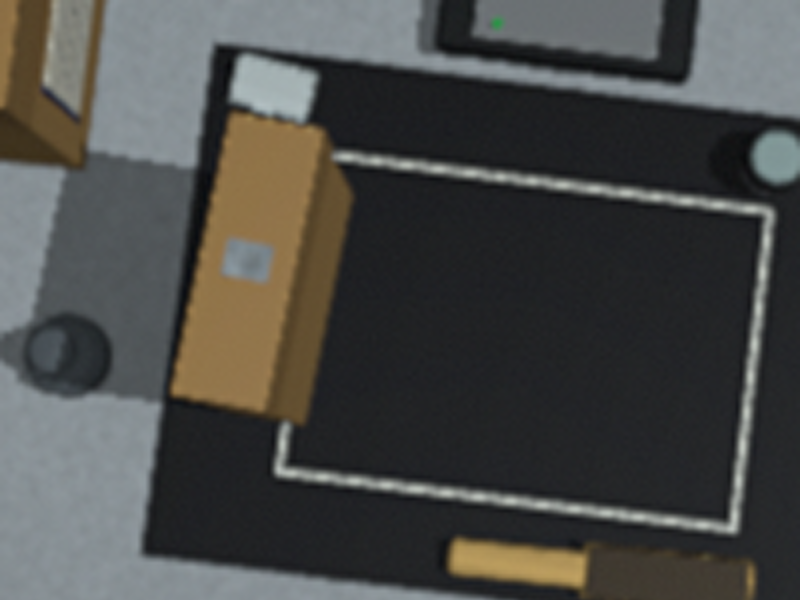

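View pics/c2.png

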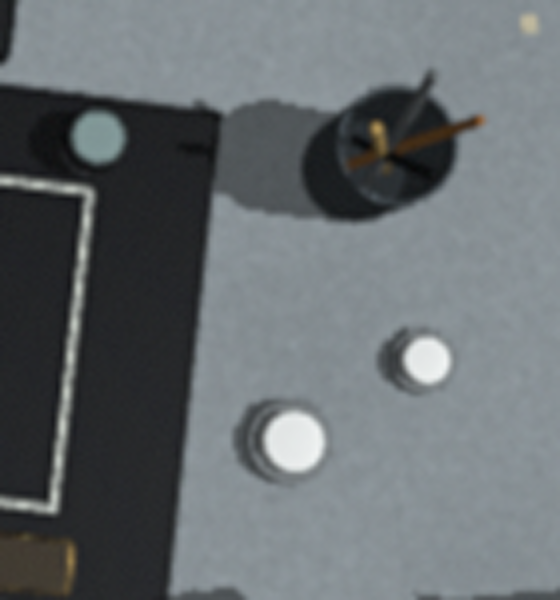

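View pics/c3.png

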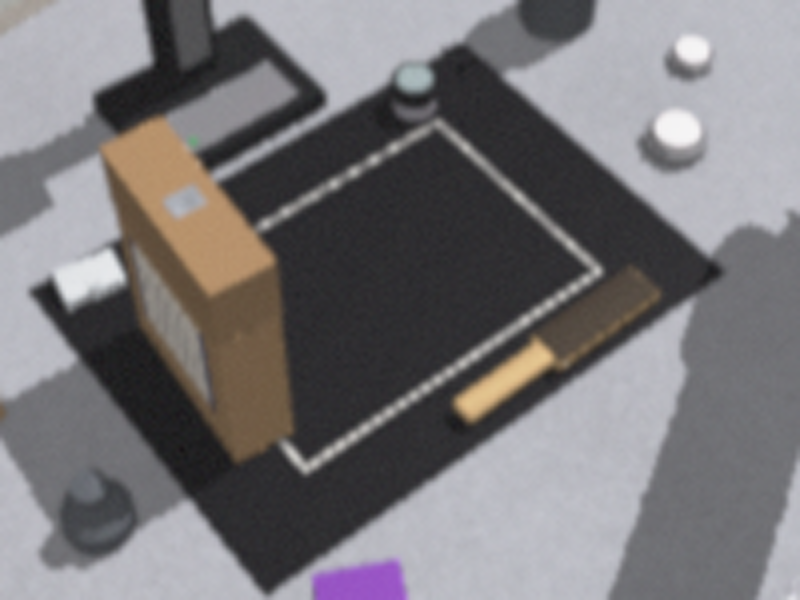

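```bash
python3 - <<'E'
from h import *
f=lambda x,y,z,ox=140,oy=125:world('top',ox+x/4-.4,oy+y/4-.4,z)
TR,BR,BL=[f(*q,.002) for q in((770,210),(735,530),(280,472))]
print('outline',TR,BR,BL,np.linalg.norm(TR-BR),np.linalg.norm(BL-BR))
c=(TR+BL)/2;yv=BL-BR;yaw1=np.arctan2(-yv[0],yv[1]);xv=TR-BR;yaw2=np.arctan2(xv[1],xv[0]);print('mat',c,yaw1,yaw2)
yaw=(yaw1*1.4+yaw2)/2.4
Rm=R.from_euler('z',yaw).as_matrix()
for q in((232,112),(325,127),(268,414),(172,396)):
  P=f(*q,.217);print('top',P,Rm.T@(P-c))
for q in((352,192),(303,424)):
  P=f(*q,.002);print('foot in',P,Rm.T@(P-c))
print('btn',f(293,441,.022,310,130),f(427,360,.022,310,130))
d=np.load('top.npz')['d']; print(world('top',205,190,d=d),world('top',383,240,d=d))
# clouds box top
pts=[]
for v in range(145,235):
  for u in range(175,235):
    P=world('top',u,v,d=d)
    if .19<P[2]<.24: pts.append(P)
pts=np.array(pts);print(len(pts),pts[:,2].mean(),cv2.minAreaRect(pts[:,:2].astype(np.float32)))
pts=[]
for v in range(60,170):
  for u in range(90,175):
    P=world('top',u,v,d=d)
    if .17<P[2]<.24: pts.append(P)
print('thick',np.array(pts).min(0),np.array(pts).max(0))
print('weight',world('top',155,213,d=d))
E
```

```text
outline [ 0.61332442 -0.15437338  0.002     ] [ 0.40317968 -0.12932363  0.002     ] [0.44065512 0.16602466 0.002     ] 0.2116324695050629 0.2977163463641545
mat [0.52698977 0.00582564 0.002     ] -0.12621112268786314 -0.11864256444445703
top [0.632432   0.16967549 0.217     ] [0.08453276 0.17555355 0.215     ]
top [0.62445104 0.11934056 0.217     ] [0.08279063 0.12461962 0.215     ]
top [0.46884549 0.14815019 0.217     ] [-0.07517454  0.13411124  0.215     ]
top [0.47839899 0.1993862  0.217     ] [-0.07198236  0.18613246  0.215     ]
foot in [0.62417875 0.12110025 0.002     ] [0.0823044  0.12633257 0.        ]
foot in [0.47176121 0.15150956 0.002     ] [-0.07269322  0.1378031   0.        ]
btn [ 0.44766227 -0.28073141  0.022     ] [ 0.5000179  -0.36901765  0.022     ]
[0.55058669 0.1523544  0.21918409] [ 0.44726838 -0.28098808  0.02247992]Traceback (most recent call last):
  File "<stdin>", line 18, in <module>
  File "h.py", line 9, in world
    i=camera_info(n);K=np.array(i['camera_matrix']);A=rot(n)
ValueError: time passes only in moves, steps and waits
```

```bash
python3 - <<'E'
from h import *
i=camera_info('top');K=np.array(i['camera_matrix']);A=R.from_quat(i['attitude']).as_matrix();e=np.array(i['eye'])
d=np.load('top.npz')['d'];V,U=np.mgrid[:420,:560]
r=np.stack([(U-K[0,2])/K[0,0],-(V-K[1,2])/K[1,1],-np.ones_like(d)],-1)@A.T
W=e+r*d[...,None]
def reg(u0,u1,v0,v1,lo,hi):
  w=W[v0:v1,u0:u1].reshape(-1,3);w=w[(w[:,2]>lo)&(w[:,2]<hi)]
  print(len(w),w.min(0),w.max(0),cv2.boxPoints(cv2.minAreaRect(w[:,:2].astype(np.float32))))
reg(175,235,145,235,.20,.24);reg(90,175,60,170,.19,.24);reg(140,172,195,230,.02,.1)
print(R.from_quat(get_obs()['ee_rot']).as_matrix())
E
```

```text
1784 [0.46965086 0.12102556 0.20025514] [0.63170827 0.19861165 0.22475516] [[0.46919915 0.15019795]
 [0.6230106  0.11969131]
 [0.6331811  0.17097014]
 [0.4793697  0.20147678]]
2906 [0.6363363  0.27978039 0.19014696] [0.79957154 0.38103595 0.21204745] [[0.6354072  0.29458153]
 [0.7917217  0.27858573]
 [0.80071545 0.3664747 ]
 [0.64440095 0.3824705 ]]
323 [0.48992796 0.27511044 0.02016964] [0.53905963 0.32629492 0.06375072] [[0.48965546 0.3260284 ]
 [0.4901801  0.27487582]
 [0.5392549  0.27537912]
 [0.53873026 0.3265317 ]]
[[-5.47186508e-04  9.29834956e-01  3.67976432e-01]
 [ 1.18606360e-03  3.67976832e-01 -9.29834203e-01]
 [-9.99999147e-01 -7.23492791e-05 -1.30419535e-03]]
```

The kraft box on the mat at top (205,190) has the card on its +y face. The larger button is at top (383,240), world (0.447,-0.281). I'll raise the shut fingers and move over.

Request:
{"fn": "move_arm", "kwargs": {
  "motion": "0.02 0.03 0.05 0; 0.05 0.07 0.09 0.1; 0.08 0.11 0.13 0.2; 0.11 0.16 0.13 0.3; 0.14 0.21 0.13 0.4; 0.17 0.26 0.13 0.5; 0.19 0.31 0.13 0.6; 0.2 0.36 0.13 0.7; 0.21 0.41 0.13 0.8; 0.22 0.46 0.13 0.9",
  "grip": 0,
  "force": 40
}}

```text
clock: 1.35
position: [0.4499, -0.1195, 0.3275]
ee_rot: [0.102, 0.7, -0.103, 0.7]
ft_force: [1.4, -0.4, 0.1]
grip_width: 0.003
```

Request:
{"fn": "move_arm", "kwargs": {
  "motion": "0.02 0.05 0 0.05; 0.04 0.1 0 0.1; 0.055 0.15 0 0.1; 0.07 0.2 0 0.1; 0.085 0.25 0 0.1; 0.1 0.3 0 0.1; 0.11 0.335 0 0.1; 0.115 0.355 0 0.1; 0.115 0.355 0 0.1"
}}

```text
clock: 2.48
position: [0.5644, 0.2355, 0.3269]
ee_rot: [0.068, 0.705, -0.067, 0.703]
ft_force: [-0.7, -1.5, 0.1]
grip_width: -0.0
```

Request:
{"fn": "move_arm", "kwargs": {
  "motion": "0 0 -0.04 0; 0 0 -0.08 0; 0 0 -0.12 0; 0 0 -0.14 0; 0 0 -0.14 0"
}}

```text
clock: 3.1
position: [0.5648, 0.2328, 0.1871]
ee_rot: [0.068, 0.704, -0.069, 0.703]
ft_force: [-0.3, -0.5, 0.8]
grip_width: -0.0
```

```bash
python3 - <<'E'
from h import *
p,d=snap('top');p2,_=snap('side')
a=cv2.resize(p[110:260,100:300,::-1],None,fx=2,fy=2);b=cv2.resize(p2[150:300,100:300,::-1],None,fx=2,fy=2)
cv2.imwrite('pics/ab.png',np.hstack([a,b]))
E
```

```text
(no output)
```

View pics/ab.png

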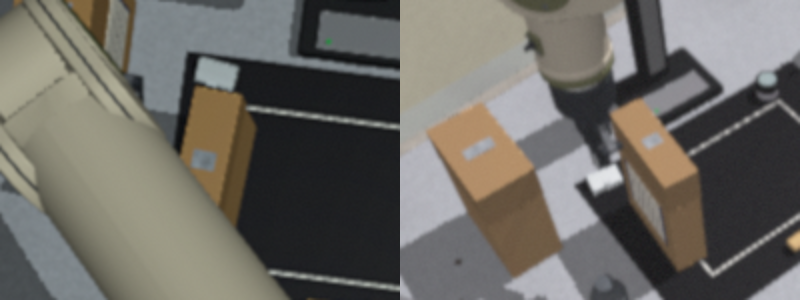

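```bash
python3 - <<'E'
from h import *
g=np.load('side.npz')['p'];g=cv2.resize(g[190:270,180:270,::-1],None,fx=6,fy=6,interpolation=2)
for P,c in(((0.5648,.2328,.187),(0,0,255)),((.5561,.185,.217),(0,255,0)),((.5561,.185,.187),(0,255,0)),((.6332,.171,.217),(255,0,0)),((.4794,.2015,.217),(255,0,0))):
  u,v=proj('side',P);print(u,v);cv2.circle(g,(int((u-180+.5)*6),int((v-190+.5)*6)),4,c,2)
cv2.imwrite('pics/z.png',g)
E
```

```text
203.1375741879605 239.3037238146494
217.5172796870219 224.26559899551054
218.8892916607803 231.09535735689167
203.82069783375005 206.35426271200447
231.49854283001287 244.11609216796265
```

View pics/z.png

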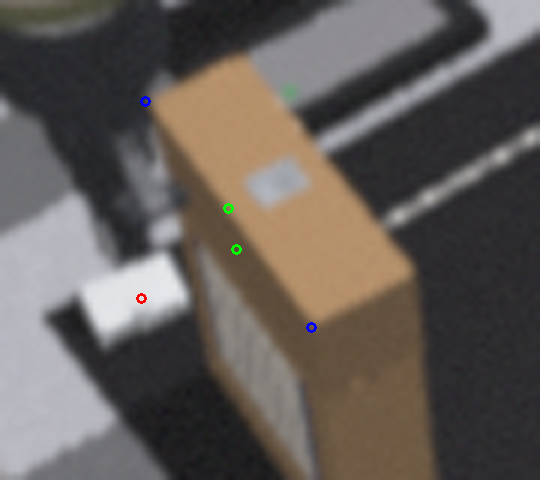

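The projected TCP (141,298) lands on the clip, but the finger seems to end near (150,240). I'll check with depth.

```bash
python3 - <<'E'
from h import *
d=np.load('side.npz')['d']
i=camera_info('side');K=np.array(i['camera_matrix']);A=R.from_quat(i['attitude']).as_matrix();e=np.array(i['eye'])
V,U=np.mgrid[:420,:560]
W=e+(np.stack([(U-K[0,2])/K[0,0],-(V-K[1,2])/K[1,1],-np.ones_like(d)],-1)@A.T)*d[...,None]
for v in range(204,246,2): print(v,[tuple((W[v,u]*1000).round().astype(int)) for u in range(196,216,3)])
o=get_obs();print(o['position'],o['clock'],o['grip_width'],R.from_quat(o['ee_rot']).as_matrix()[:,0])
w=W.reshape(-1,3);m=(w[:,0]>.5)&(w[:,0]<.63)&(w[:,1]>.197)&(w[:,1]<.28)&(w[:,2]>.12)&(w[:,2]<.26)
w=w[m];
for lo in np.arange(.12,.26,.01):
  s=w[(w[:,2]>=lo)&(w[:,2]<lo+.01)]
  if len(s):print(round(lo,2),len(s),s.min(0).round(3),s.max(0).round(3))
E
```

```text
204 [(np.int64(529), np.int64(246), np.int64(369)), (np.int64(531), np.int64(238), np.int64(362)), (np.int64(529), np.int64(231), np.int64(358)), (np.int64(815), np.int64(65), np.int64(-2)), (np.int64(629), np.int64(159), np.int64(221)), (np.int64(626), np.int64(151), np.int64(217)), (np.int64(619), np.int64(146), np.int64(218))]
206 [(np.int64(532), np.int64(246), np.int64(360)), (np.int64(530), np.int64(239), np.int64(357)), (np.int64(528), np.int64(233), np.int64(353)), (np.int64(632), np.int64(168), np.int64(217)), (np.int64(626), np.int64(162), np.int64(217)), (np.int64(618), np.int64(157), np.int64(219)), (np.int64(612), np.int64(151), np.int64(219))]
208 [(np.int64(533), np.int64(247), np.int64(353)), (np.int64(529), np.int64(241), np.int64(351)), (np.int64(527), np.int64(235), np.int64(348)), (np.int64(545), np.int64(217), np.int64(319)), (np.int64(620), np.int64(167), np.int64(217)), (np.int64(611), np.int64(163), np.int64(221)), (np.int64(605), np.int64(157), np.int64(221))]
210 [(np.int64(532), np.int64(248), np.int64(348)), (np.int64(528), np.int64(243), np.int64(346)), (
[... 5445 characters left out ...]
), np.int64(156), np.int64(2)), (np.int64(620), np.int64(171), np.int64(61))]
244 [(np.int64(687), np.int64(199), np.int64(13)), (np.int64(687), np.int64(190), np.int64(4)), (np.int64(681), np.int64(182), np.int64(2)), (np.int64(676), np.int64(174), np.int64(-1)), (np.int64(665), np.int64(169), np.int64(6)), (np.int64(662), np.int64(161), np.int64(0)), (np.int64(624), np.int64(171), np.int64(47))]
[0.56562765 0.23393139 0.18929389] 3.2 0.002874029363717413 [ 1.70778857e-03  6.87177013e-04 -9.99998306e-01]
0.22 4 [0.558 0.224 0.226] [0.568 0.244 0.23 ]
0.23 18 [0.552 0.224 0.231] [0.571 0.244 0.239]
0.24 20 [0.549 0.23  0.241] [0.574 0.246 0.25 ]
0.25 3 [0.562 0.242 0.252] [0.575 0.245 0.253]
```

Depth puts the visible fingertips at about z=0.226, around 38 mm above the reported TCP. x and y agree. A TCP height of about 0.16 works under either reading: contact is high on the box and the gripper body clears its top.

Request:
{"fn": "move_arm", "kwargs": {
  "motion": "0 0 -0.014 0; 0 0 -0.028 0; -0.001 -0.007 -0.028 0; -0.003 -0.014 -0.028 0; -0.004 -0.021 -0.028 0; -0.005 -0.027 -0.028 0; -0.005 -0.027 -0.028 0"
}}

```text
clock: 4.08
position: [0.5602, 0.2061, 0.1599]
ee_rot: [0.069, 0.704, -0.069, 0.704]
ft_force: [-0.5, 0.9, -0.9]
grip_width: -0.002
```

```bash
python3 - <<'E'
from h import *
p2,d=snap('side')
cv2.imwrite('pics/z2.png',cv2.resize(p2[180:280,180:280,::-1],None,fx=5,fy=5,interpolation=2))
print(get_obs()['position'],get_obs()['ft_force'],proj('side',get_obs()['position']))
E
```

```text
[0.56014601 0.20657883 0.15992411] [0.43907339 1.38186839 0.55173559] (np.float64(213.14426041694873), np.float64(240.64187370671536))
```

View pics/z2.png

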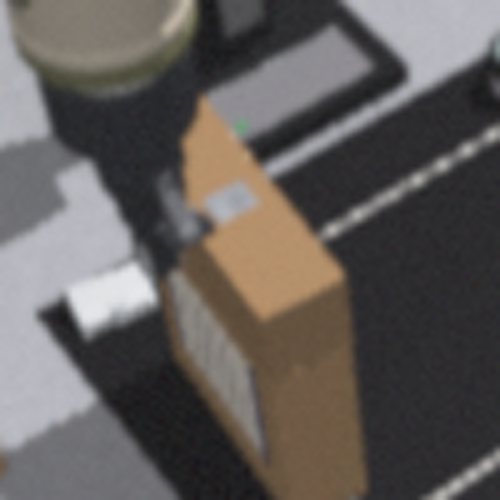

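The tip is at the top rim of the outer face, near crop (185,240). I'll start pushing along the box's own -y.

Request:
{"fn": "move_arm", "kwargs": {
  "motion": "-0.002 -0.008 0 0; -0.003 -0.015 0 0; -0.004 -0.022 0 0; -0.006 -0.03 0 0; -0.006 -0.03 0 0"
}}

```text
clock: 4.75
position: [0.554, 0.1758, 0.1597]
ee_rot: [0.069, 0.704, -0.069, 0.704]
ft_force: [-0.3, 0.4, -0.1]
grip_width: -0.002
```

```bash
python3 - <<'E'
from h import *
p2,d=snap('side')
cv2.imwrite('pics/z3.png',cv2.resize(p2[180:280,180:280,::-1],None,fx=5,fy=5,interpolation=2))
print(get_obs()['position'],get_obs()['ft_force'])
E
```

```text
[0.55401697 0.1764043  0.15977313] [-0.15946421  0.38032595 -0.148713  ]
```

View pics/z3.png

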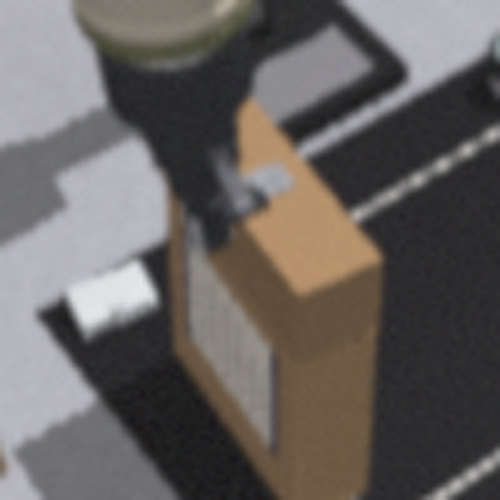

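The box is tilting with its foot in place, so I'll keep pushing past the tipping point.

Request:
{"fn": "move_arm", "kwargs": {
  "motion": "-0.002 -0.008 0 0; -0.003 -0.016 0 0; -0.005 -0.024 0 0; -0.006 -0.032 0 0; -0.007 -0.036 0 0; -0.007 -0.036 0 0; -0.007 -0.036 0 0"
}}

```text
clock: 5.68
position: [0.547, 0.1412, 0.1598]
ee_rot: [0.068, 0.704, -0.068, 0.704]
ft_force: [-0.7, 0.4, -0.3]
grip_width: -0.002
```

```bash
python3 - <<'E'
from h import *
p2,d=snap('side')
cv2.imwrite('pics/z4.png',cv2.resize(p2[170:320,180:380,::-1],None,fx=4,fy=4,interpolation=2))
print(get_obs()['position'],get_obs()['ft_force'])
E
```

```text
[0.54696652 0.14120753 0.15978313] [-0.75065295  0.35996599 -0.12016848]
```

View pics/z4.png

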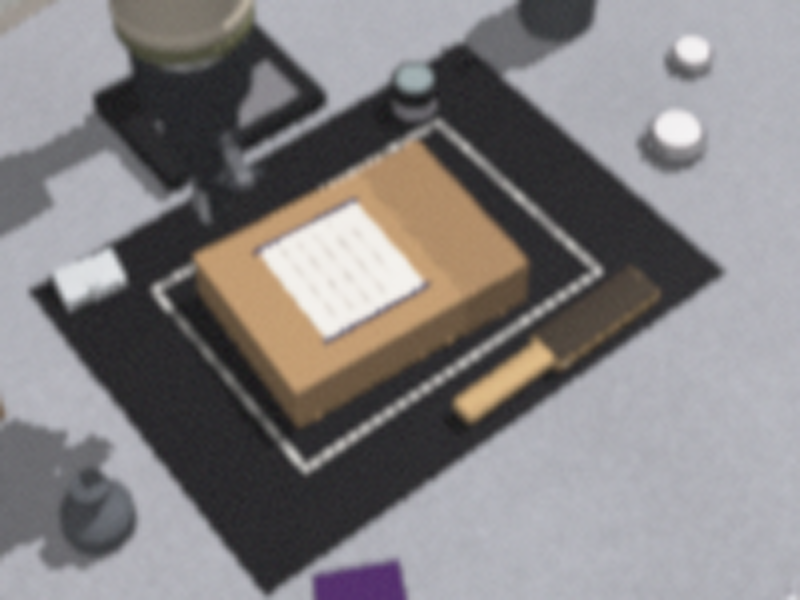

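The box lies flat, card up and inside the outline. Crop corners are at (195,258), (415,142), (527,262) and (305,425). Next I'll go above the larger button.

Request:
{"fn": "move_arm", "kwargs": {
  "motion": "0 -0.02 0.03 0; -0.01 -0.07 0.03 0; -0.02 -0.12 0.03 0; -0.035 -0.17 0.03 0; -0.05 -0.22 0.03 0; -0.06 -0.27 0.02 0; -0.075 -0.32 0.01 0; -0.085 -0.37 -0.01 0; -0.099 -0.422 -0.03 0; -0.099 -0.422 -0.05 0"
}}

```text
clock: 6.98
position: [0.4461, -0.2856, 0.1087]
ee_rot: [0.07, 0.704, -0.071, 0.703]
ft_force: [0.8, 0.5, -0.6]
grip_width: -0.002
```

Request:
{"fn": "move_arm", "kwargs": {
  "motion": "0 0 -0.02 0; 0 0 -0.04 0; 0 0 -0.05 0; 0 0 -0.05 0"
}}

```text
clock: 7.48
position: [0.4479, -0.2808, 0.0594]
ee_rot: [0.069, 0.704, -0.068, 0.704]
ft_force: [0.3, 0.5, 0.9]
grip_width: 0.0
```

```bash
python3 - <<'E'
from h import *
p2,d=snap('side');snap('top')
cv2.imwrite('pics/z5.png',np.hstack([cv2.resize(p2[150:250,300:400,::-1],None,fx=4,fy=4,interpolation=2),cv2.resize(np.load('top.npz')['p'][190:290,330:430,::-1],None,fx=4,fy=4)]))
print(get_obs()['position'],get_obs()['ft_force'],proj('side',get_obs()['position']))
E
```

```text
[ 0.44851105 -0.28125547  0.06043883] [0.17064248 0.05126463 0.12568214] (np.float64(350.16301018609676), np.float64(193.8766787688164))
```

View pics/z5.png

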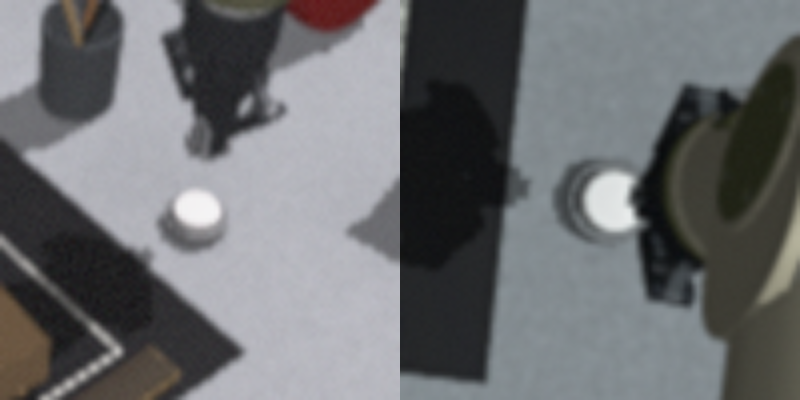

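```bash
cat > tip.py <<'E'
from h import *
def cloud(n):
    d=np.load(n+'.npz')['d'];i=camera_info(n);K=np.array(i['camera_matrix']);A=R.from_quat(i['attitude']).as_matrix();e=np.array(i['eye'])
    V,U=np.mgrid[:420,:560]
    return e+(np.stack([(U-K[0,2])/K[0,0],-(V-K[1,2])/K[1,1],-np.ones_like(d)],-1)@A.T)*d[...,None]
def tips(x,y,lo,hi,step=.008):
    for n in('side','top'):
        w=cloud(n).reshape(-1,3);w=w[(abs(w[:,0]-x)<.06)&(abs(w[:,1]-y)<.06)]
        for z in np.arange(lo,hi,step):
            s=w[(w[:,2]>=z)&(w[:,2]<z+step)]
            if len(s):print(n,round(z,3),len(s),s.min(0).round(3),s.max(0).round(3),s.mean(0).round(3))
E
python3 - <<'E'
from tip import *
tips(.448,-.281,.03,.16)
print(proj('top',(.4485,-.281,.06)),proj('top',(.4485,-.281,.1)))
E
```

```text
side 0.094 7 [ 0.438 -0.278  0.098] [ 0.461 -0.27   0.102] [ 0.449 -0.273  0.1  ]
side 0.102 14 [ 0.435 -0.285  0.103] [ 0.463 -0.27   0.11 ] [ 0.447 -0.275  0.106]
side 0.11 15 [ 0.434 -0.284  0.11 ] [ 0.462 -0.269  0.118] [ 0.444 -0.274  0.114]
side 0.118 15 [ 0.436 -0.279  0.118] [ 0.462 -0.269  0.125] [ 0.445 -0.274  0.121]
side 0.126 9 [ 0.437 -0.273  0.127] [ 0.456 -0.268  0.134] [ 0.447 -0.271  0.13 ]
side 0.134 14 [ 0.437 -0.28   0.135] [ 0.477 -0.266  0.141] [ 0.453 -0.272  0.139]
side 0.142 41 [ 0.417 -0.29   0.142] [ 0.485 -0.261  0.15 ] [ 0.444 -0.273  0.147]
side 0.15 29 [ 0.413 -0.285  0.15 ] [ 0.489 -0.262  0.157] [ 0.449 -0.271  0.154]
side 0.158 38 [ 0.407 -0.289  0.158] [ 0.492 -0.259  0.166] [ 0.449 -0.27   0.162]
top 0.094 3 [ 0.436 -0.273  0.099] [ 0.455 -0.271  0.1  ] [ 0.448 -0.272  0.1  ]
top 0.102 12 [ 0.439 -0.276  0.102] [ 0.46  -0.268  0.109] [ 0.45  -0.271  0.106]
top 0.11 7 [ 0.436 -0.272  0.111] [ 0.453 -0.268  0.118] [ 0.445 -0.271  0.114]
top 0.118 5 [ 0.443 -0.271  0.119] [ 0.455 -0.268  0.126] [ 0.448 -0.269  0.122]
top 0.126 2 [ 0.434 -0.271  0.127] [ 0.445 -0.268  0.132] [ 0.439 -0.27   0.13 ]
top 0.134 3 [ 0.438 -0.267  0.14 ] [ 0.443 -0.266  0.142] [ 0.44  -0.267  0.141]
top 0.142 22 [ 0.415 -0.277  0.144] [ 0.482 -0.262  0.15 ] [ 0.435 -0.268  0.147]
top 0.15 18 [ 0.408 -0.277  0.151] [ 0.488 -0.262  0.158] [ 0.439 -0.269  0.154]
top 0.158 26 [ 0.402 -0.28   0.158] [ 0.495 -0.26   0.166] [ 0.44  -0.268  0.162]
(np.float64(386.8557871757828), np.float64(239.22926175365546)) (np.float64(391.25557619192375), np.float64(238.8975622103603))
```

Both cameras put the tip about 38 mm above the reported TCP, centred over the button. I'll go down in stages and watch the force.

Request:
{"fn": "move_arm", "kwargs": {
  "motion": "0 0 -0.02 0; 0 0 -0.034 0; 0 0 -0.036 0; 0 0 -0.038 0; 0 0 -0.04 0; 0 0 -0.04 0"
}}

```text
clock: 8.32
position: [0.4481, -0.2813, 0.0199]
ee_rot: [0.068, 0.704, -0.069, 0.704]
ft_force: [-0.3, -0.1, -0.3]
grip_width: 0.0
```

```bash
python3 - <<'E'
from tip import *
p2,d=snap('side');snap('top')
tips(.448,-.281,.01,.09)
cv2.imwrite('pics/z6.png',cv2.resize(p2[150:250,300:400,::-1],None,fx=4,fy=4,interpolation=2))
print(get_obs()['position'],get_obs()['ft_force'])
E
```

```text
side 0.01 65 [ 0.42  -0.305  0.01 ] [ 0.474 -0.253  0.018] [ 0.443 -0.272  0.014]
side 0.018 72 [ 0.43  -0.301  0.018] [ 0.467 -0.263  0.026] [ 0.447 -0.28   0.023]
side 0.026 8 [ 0.443 -0.297  0.026] [ 0.462 -0.263  0.029] [ 0.45  -0.279  0.027]
side 0.05 1 [ 0.444 -0.275  0.058] [ 0.444 -0.275  0.058] [ 0.444 -0.275  0.058]
side 0.058 6 [ 0.438 -0.283  0.061] [ 0.456 -0.27   0.066] [ 0.448 -0.274  0.062]
side 0.066 17 [ 0.436 -0.284  0.066] [ 0.458 -0.269  0.074] [ 0.444 -0.274  0.07 ]
side 0.074 14 [ 0.435 -0.281  0.074] [ 0.462 -0.27   0.082] [ 0.449 -0.275  0.078]
side 0.082 11 [ 0.435 -0.278  0.082] [ 0.463 -0.271  0.09 ] [ 0.447 -0.273  0.086]
top 0.01 96 [ 0.422 -0.292  0.01 ] [ 0.473 -0.252  0.018] [ 0.448 -0.268  0.013]
top 0.018 105 [ 0.427 -0.289  0.018] [ 0.465 -0.26   0.025] [ 0.447 -0.274  0.022]
top 0.026 4 [ 0.447 -0.283  0.026] [ 0.463 -0.267  0.027] [ 0.454 -0.275  0.026]
top 0.058 8 [ 0.434 -0.278  0.06 ] [ 0.459 -0.269  0.065] [ 0.447 -0.273  0.063]
top 0.066 6 [ 0.437 -0.271  0.066] [ 0.451 -0.269  0.074] [ 0.447 -0.27   0.069]
top 0.074 3 [ 0.444 -0.27   0.075] [ 0.454 -0.269  0.077] [ 0.448 -0.27   0.076]
top 0.082 2 [ 0.446 -0.27   0.084] [ 0.453 -0.269  0.088] [ 0.45  -0.27   0.086]
[ 0.4481099  -0.2812498   0.01995187] [ 0.33605144 -0.18459997  0.18032563]
```

View pics/z6.png

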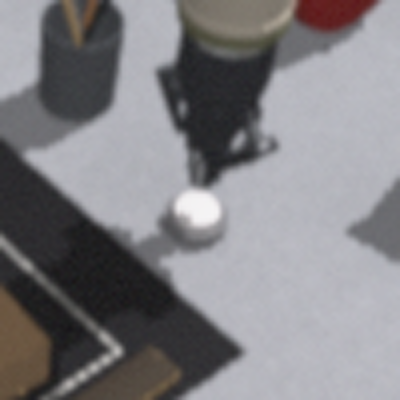

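There is no force at a reported 0.020, so the pictures are right and the tip is near z=0.059. I'll go on down.

Request:
{"fn": "move_arm", "kwargs": {
  "motion": "0 0 -0.012 0; 0 0 -0.024 0; 0 0 -0.032 0; 0 0 -0.036 0; 0 0 -0.038 0; 0 0 -0.038 0"
}}

```text
clock: 9.18
position: [0.4475, -0.2809, -0.0176]
ee_rot: [0.068, 0.704, -0.068, 0.703]
ft_force: [-7.3, 3.4, 13.0]
grip_width: 0.003
```

```bash
python3 - <<'E'
from tip import *
p2,d=snap('side');p1,_=snap('top')
tips(.448,-.281,.002,.05,.006)
cv2.imwrite('pics/z7.png',np.hstack([cv2.resize(p2[150:250,300:400,::-1],None,fx=4,fy=4,interpolation=2),cv2.resize(p1[190:290,330:430,::-1],None,fx=4,fy=4)]))
print(get_obs()['position'],get_obs()['ft_force'],get_obs()['torque'])
E
```

```text
side 0.002 233 [ 0.388 -0.34   0.002] [ 0.508 -0.221  0.008] [ 0.445 -0.268  0.004]
side 0.008 55 [ 0.391 -0.319  0.008] [ 0.476 -0.253  0.014] [ 0.443 -0.273  0.011]
side 0.014 58 [ 0.424 -0.305  0.014] [ 0.473 -0.257  0.02 ] [ 0.445 -0.278  0.016]
side 0.02 8 [ 0.433 -0.281  0.02 ] [ 0.452 -0.27   0.026] [ 0.441 -0.274  0.022]
side 0.026 8 [ 0.436 -0.282  0.027] [ 0.456 -0.268  0.029] [ 0.446 -0.274  0.028]
side 0.032 12 [ 0.433 -0.282  0.032] [ 0.458 -0.267  0.038] [ 0.444 -0.274  0.035]
side 0.038 10 [ 0.435 -0.284  0.038] [ 0.452 -0.271  0.044] [ 0.443 -0.275  0.041]
side 0.044 6 [ 0.435 -0.276  0.045] [ 0.458 -0.271  0.05 ] [ 0.446 -0.273  0.048]
top 0.002 187 [ 0.39  -0.311  0.002] [ 0.508 -0.221  0.008] [ 0.454 -0.252  0.004]
top 0.008 89 [ 0.422 -0.285  0.008] [ 0.474 -0.253  0.014] [ 0.451 -0.266  0.012]
top 0.014 56 [ 0.424 -0.279  0.014] [ 0.471 -0.254  0.02 ] [ 0.444 -0.269  0.016]
top 0.02 7 [ 0.437 -0.271  0.02 ] [ 0.455 -0.261  0.026] [ 0.446 -0.268  0.022]
top 0.026 5 [ 0.437 -0.272  0.027] [ 0.45  -0.268  0.032] [ 0.444 -0.27   0.03 ]
top 0.032 4 [ 0.434 -0.272  0.032] [ 0.455 -0.27   0.037] [ 0.446 -0.271  0.035]
top 0.038 2 [ 0.444 -0.269  0.038] [ 0.447 -0.269  0.039] [ 0.446 -0.269  0.039]
[ 0.44753153 -0.28090874 -0.01759732] [-6.45099258  5.07195122 13.75327458] [ 0.89939408  1.57262213 -0.06908188]
```

View pics/z7.png

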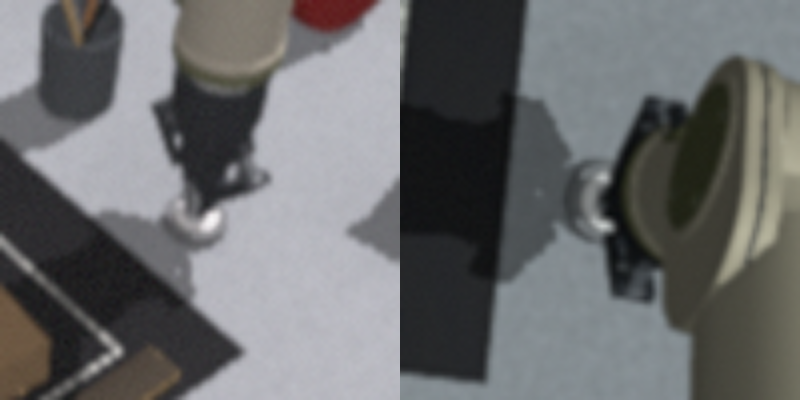

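The button top reads about 0.016, down from 0.022, at 13 N against the 5 N needed. That is fully down, so I'll release straight up.

Request:
{"fn": "move_arm", "kwargs": {
  "motion": "0 0 0.01 0; 0 0 0.04 0; 0 0 0.09 0; 0 0 0.14 0; 0 0 0.19 0; 0 -0.05 0.22 0; 0 -0.1 0.22 0; 0 -0.15 0.22 0; 0 -0.17 0.22 0; 0 -0.17 0.22 0"
}}

```text
clock: 10.52
position: [0.4474, -0.4525, 0.2012]
ee_rot: [0.069, 0.704, -0.069, 0.704]
ft_force: [-0.2, 0.0, -0.5]
grip_width: -0.003
```

```bash
python3 - <<'E'
from tip import *
p2,d=snap('side');p1,_=snap('top')
w=cloud('top')
print('button z',w[238:243,381:386,2].mean(),world('top',383.3,240.3,.022))
s=w[150:260,185:345].reshape(-1,3);s=s[(s[:,2]>.043)&(s[:,2]<.065)]
s=s[(abs(s[:,0]-.527)<.115)&(abs(s[:,1]-.006)<.16)]
c=np.array([.527,.0058]);Rm=R.from_euler('z',-.123).as_matrix()[:2,:2]
print(s[:,2].mean(),s[:,2].std(),(cv2.boxPoints(cv2.minAreaRect(s[:,:2].astype(np.float32)))-c)@Rm)
a=np.linalg.lstsq(np.c_[s[:,:2],np.ones(len(s))],s[:,2],rcond=None)[0];print('tilt',a)
cv2.imwrite('pics/z8.png',cv2.resize(p1[120:290,140:440,::-1],None,fx=2.6,fy=2.6,interpolation=2))
print(get_obs()['position'],get_obs()['ft_force'])
E
```

```text
button z 0.021851264830374292 [ 0.44650719 -0.28187346  0.022     ]
0.052563680966105565 0.002306906557543164 [[-0.09075244 -0.08310351]
 [ 0.06505762 -0.09423756]
 [ 0.08040206  0.12049247]
 [-0.07540802  0.13162652]]
tilt [-0.00107705 -0.00186693  0.05317403]
[ 0.44852661 -0.45007993  0.2018236 ] [-0.69355284  1.37191103  0.18710769]
```

View pics/z8.png

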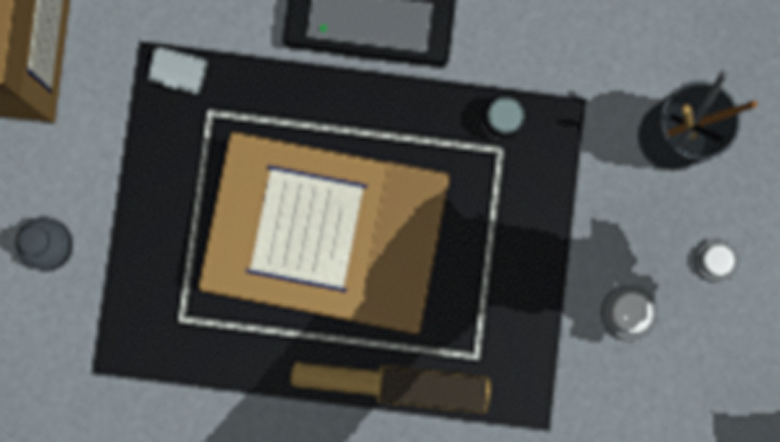

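The box is flat inside the outline, the button is back up, and the other things are where they were. I'm handing in.

```bash
python3 -c "
from workcell import hand_in
print(hand_in())"
```

```text
the job is handed in; nothing more can be done
None
```

I toppled the slim kraft box with the shut fingertips high on its card side, pressed the larger scan button, let go of it and handed in at about 10.6 s. No verdict is reported.

**Last checks**
- **Box:** it lies flat with the card up, its top surface 52–53 mm above the table with no measurable tilt. Its corners in the mat frame are x -0.091 to 0.080 and y -0.094 to 0.132 m, inside the limits.
- **Button:** while pressed, its top read about 16 mm above the table at 13 N. After release it was back at 21.9 mm.
- **Other things:** in the last top view, the listed things in that crop looked unmoved by eye. I did not measure them. The gripper touches nothing.

**What disagreed**
- **Tip height:** both cameras showed the fingertips about 38 mm above the reported TCP height. The button contact bore the cameras out, so I set the pushing and pressing heights from the images.
- **Side force:** the press also gave about 7 N sideways, which I did not explain.

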